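# Close the ink pot with its captive swing-arm screw cap

### The job

Close the open ink pot for the night. First loosen the clamp knob on top of the post (counter-clockwise seen from above, to its stop) and leave it loose, then swing the arm that carries the screw cap round until it stops with the cap over the mouth of the pot, and screw the cap clockwise until it is fully home. Do not force the arm round while the clamp is tight, do not screw the cap down before it is over the mouth, and leave the capped jar and the tin by the pot where they are.

Things in the scene. Friction and masses are not known exactly. Their poses are not given: they have to be found in the camera images.
- station: Ink station, fixed to the table: grey base plate 130 (x) by 270 (y) by 12 mm thick; origin at the centre of its underside, z up. On it stand a steel ink pot (96 mm diameter, shoulder 92 mm above the table, axis at station x 0, y +70 mm) and a round steel post (axis at x 0, y -70 mm) that carries the swing arm and, above it, the clamp knob.
- mouth (a point): Centre of the rim of the pot's open neck (42 mm outside diameter, 18 mm tall), 110 mm above the table; axes as the station.
- knob_grip (a point): Grip point of the clamp knob, on its vertical axis (the post's axis), 166 mm above the table. The knob is a black plastic bar 60 mm long (its x axis, turns with it), 14 mm thick (its y axis) and 32 mm tall, from 148 to 180 mm above the table; pinch it across its thickness from above. It stays on the post and does not swing with the arm.
- clamp_knob (a joint): Angle of the clamp knob: 0 = tight, grows as it is turned counter-clockwise seen from above (loosened), stop at 1.4 rad. It counts as loose above 1.0 rad. It starts between 0 and 0.15.
- pivot_axis (a point): Point on the vertical pivot axis of the swing arm (the post's axis), at the height of the arm's upper face, 130 mm above the table; axes as the station.
- swing_bar (a point): Point on the middle of the upper face of the arm's bar, 80 mm from the pivot axis; its y axis points along the arm to the cap. The bar is aluminium, 16 mm wide and 14 mm tall (116 to 130 mm above the table), bare from 20 to 103 mm from the pivot, then a ring of 74 mm outside diameter round the cap. Straddle it from above and push or pull it sideways along the arc.
- swing_arm (a joint): Angle of the swing arm: 0 = its stop, with the cap exactly over the mouth; grows counter-clockwise seen from above; far stop 1.75 rad. Arm pointing along station +y at 0, along station -x at 1.57. It starts between 1.0 and 1.6 and stays where it is left.
- cap_top (a point): Centre of the top of the captive screw cap: black ribbed cylinder, 52 mm diameter, axis vertical, 140 mm from the pivot, held in the arm's ring (ring top 130 mm above the table). Cap top 174 mm above the table when loose (lower edge then 4 mm above the pot's neck), 162 mm when fully home: 44 to 32 mm stand out of the ring. The axes turn with the cap.
- cap (a joint): Angle of the screw cap in its arm: 0 = fully loose, grows as it is turned clockwise seen from above, 2.0 rad = fully home (stop). It sinks 6 mm per rad. It starts between 0 and 0.2. Friction torque about 0.12 N m. Grip it across its diameter from above; it needs two or more bites.
- ink_jar: White capped jar, 64 mm in diameter, 85 mm tall, standing near the pot; origin at the centre of its underside. Leave it alone.
- ink_can: Closed steel tin, 68 mm in diameter, 75 mm tall, standing near the pot; origin at the centre of its underside. Leave it alone.

How it is judged:
By the outcome, as a careful person would: the job done as asked, in the order asked, and still so for the second after the job is handed in, with the robot touching nothing.
It also fails if it takes over 72 s, if anything falls off the work surface, if the arm or the gripper's body presses on something with over 40 N, if the wrist force passes 120 N, or if a joint passes its speed limit or range.

### The arm

A 7-joint arm with a two-finger parallel gripper is mounted at the origin on the work surface. World frame = base frame: x ahead of the robot, y to its left, z up, the work surface at z = 0. Lengths are in m, angles in rad, forces in N, time in s.
With the tool pointing down it reaches from about 0.425 to 0.925 m from the base axis. Payload 6.8 kg.
Tool frame: the origin (TCP) lies on the centre line of the jaws, within the pads' length; the fingertips stand 19 mm ahead of it and the grasp point (between the pads) is the TCP (bot.tcp_to_tips is the distance from the TCP to the fingertips, in m); x points along the fingers, y is the direction in which the jaws open and shut, and the axes are right-handed (so a half turn about x gives the same grasp; the last joint's range is limited). The gripper opens to 85 mm and grips with 20 to 120 N. Pads are 22 mm wide; open, the fingers measure 114 mm over their backs; the gripper's body (76 mm by 85 mm) begins 54 mm behind the grasp point. The pads swing forward as they close: fully open they stand 13 mm farther back than shut.
Start: joints at [1.058, 0.477, 0.022, 1.555, -0.011, 1.109, -0.083], TCP at [0.266, -0.62, 0.25] pointing down, gripper open.
Joint ranges: [-2.96, 2.96], [-0.34, 2.1], [-1.41, 1.46], [0.24, 2.44], [-1.37, 4.51], [0.17, 1.92], [-2.96, 2.96]. Speed limits (rad/s): [2.39, 2.39, 3.14, 3.14, 3.14, 3.14, 3.14].

### API

Orientations are given as a unit quaternion [w, x, y, z].
In Python, from station import status, eyes, bot gives the robot as it stands.
- The arm moves only by the tool apply_moves, never from a script. Its arguments are lists of equal length, an entry for each row: "travel": the shift along the tool's x, y, z in cm, a list of three; "turn": the turn, a rotation vector about the tool's x, y, z in rad, a list of three; "grip": the closure, from 0 (fully open) to 1 (shut). In form: {"travel": [[tx, ty, tz], ...], "turn": [[wx, wy, wz], ...], "grip": [grip, ...]}. A call has 1 to 8 rows; each row shifts and turns the pose as measured when the row begins, along the tool's axes as they then stand; what a row does not reach is not made up. A row lasts 1/12 s, in which the tool goes at most 41.7 mm and 7.16 degrees, less where a joint would pass 70% of its speed; a pose out of reach is approached as far as the arm can. A call is refused whole if a number of a shift passes 4.17 or a number of a turn 0.125, either way. A call with a gripper value outside its range is refused whole. The fingers move at their own pace and stop on an object; "newtons" is the grip in N (left out, the last holds). Time passes only in rows, so rows that do not move let the fingers close. It gives the time, the measured TCP pose, the force and the opening at its end, in the units of the state.
- status.get_obs(): the state, without advancing time (a new reading comes with each control period).
- eyes.read_camera(name): name is "side" or "top" or "wrist"; returns the picture (420x560x3 uint8, red, green, blue); there is no depth.
- eyes.calibration(name): a dict with "intrinsics" (3x3 intrinsics, pixels), "xyz" and "attitude" of the camera in the world; the wrist camera has in their place "T_tool_cam" (4x4, takes a point from camera to tool coordinates, whose origin is the TCP and whose axes are the tool frame's). Camera axes: x right, y down, z forward; pixel columns grow to the right and rows downward; lengths in m; the calibration is good to about 2 mm. A picture is of the moment at which its call begins: read the wrist's pose just before it. calibration takes no time and is no camera call.
- bot.hand_in(): hands the job in, once; it reports no verdict.
Trained networks look in the newest picture that a camera, given by its name, has taken for a name from the list of things; names that differ only in an ending like _2 or _b are one class to them, and where a whole thing is asked for, a point or a joint stands for the part that bears it (a point fixed in the world has none). Each returns a list of dicts, best first, with "score" (0 to 1); they miss things now and then, are a little off and sometimes report something else, mostly with a low value. They report only what shows in the picture. A call takes as long as a camera call.
- eyes.masks_of(thing, camera): "region" (420x560 bool, what is visible of it) and "rect" ([left, top, right, bottom] in pixels, round what is visible of it).
The state is a dict: "t": time; "q": joint angles; "joint_vel": joint speeds; "joint_torque": joint torques, N m; "eef_pos": TCP position; "tool_rot": TCP orientation; "contact_force": force on the tool from outside, world axes, zero at the start; "torque": the same for the moment, N m; "gripper_width": opening from 0.0 (shut) to 1.0 (fully open).
Only numpy, scipy, OpenCV 4.12 (cv2) and the standard library are available. Lean on these libraries where they do the work, as an engineer would, in place of code of your own. Each camera call takes 0.05 s, during which the arm holds its last target. There are 200 camera calls.

## Working session

There is one attempt and no reset: what is moved stays moved. The work goes in short steps, Python scripts to look and compute and a tool call to move; the robot and the scene stay as the last step left them, time stands still between calls to the robot, and variables do not carry over. Pictures are saved under pics/ and viewed, about 8 in all and at most 12, crops included, and the job is handed in when it is done.

Besides the shell and the picture viewer there is one more tool, called after ">>>" as name(argument=value, ...) on one line, values as JSON. apply_moves: Moves the arm, as the interface text tells. Its arguments: {"type":"object","properties":{"travel":{"type":"array"},"turn":{"type":"array"},"grip":{"type":"array"},"newtons":{"type":"number"}},"required":["travel","turn","grip"]}

```bash
mkdir -p pics; ls; cat > h.py <<'E'
import numpy as np, cv2
from station import status, eyes, bot
from scipy.spatial.transform import Rotation as R
def quat(q): return R.from_quat([q[1],q[2],q[3],q[0]])
def snap(c,name=None):
    im=eyes.read_camera(c)
    if name: cv2.imwrite(f'pics/{name}.png',im[:,:,::-1])
    return im
def cam(c):
    k=eyes.calibration(c); K=np.array(k['intrinsics'])
    if 'T_tool_cam' in k:
        o=status.get_obs(); T=np.eye(4);T[:3,:3]=quat(o['tool_rot']).as_matrix();T[:3,3]=o['eef_pos']
        T=T@np.array(k['T_tool_cam']); return K,T[:3,:3],T[:3,3]
    a=np.array(k['attitude']); Rm=a if a.shape==(3,3) else quat(a).as_matrix()
    return K,Rm,np.array(k['xyz'])
def ray(c,u,v,z):
    K,Rm,p=cam(c); d=Rm@np.linalg.inv(K)@[u,v,1]; return p+d*(z-p[2])/d[2]
def proj(c,P):
    K,Rm,p=cam(c); x=K@(Rm.T@(np.array(P)-p)); return x[:2]/x[2]
E
python3 - <<'E'
from h import *
print(status.get_obs())
for c in('top','side'):
    snap(c,c+'0'); print(c,eyes.calibration(c))
    for th in('station','clamp_knob','swing_arm','cap','ink_jar','ink_can'):
        for m in eyes.masks_of(th,c)[:2]:
            ys,xs=np.nonzero(m['region']); print(th,round(m['score'],2),m['rect'],xs.mean().round(1),ys.mean().round(1))
a=np.vstack([cv2.imread('pics/top0.png')]);
E
```

```text
pics
{'t': 0.0, 'q': array([ 1.05789283,  0.47781296,  0.02234224,  1.55642921, -0.01150697,
        1.10933673, -0.08308077]), 'joint_vel': array([ 0.00035485, -0.00140433, -0.00047661,  0.00081975,  0.00056492,
       -0.00101448, -0.00078186]), 'joint_torque': array([-1.46627863e-03, -5.96459520e+01,  1.60769574e+00, -2.81194246e+01,
        1.25246824e-02,  9.36605124e-03, -8.05015105e-06]), 'eef_pos': array([ 0.26560978, -0.61993761,  0.24932652]), 'tool_rot': array([-0.14152442, -0.69249149, -0.14278913,  0.69284749]), 'contact_force': array([-1.54043359, -0.23813452, -0.53404564]), 'torque': array([ 0.01396221, -0.01026208,  0.02912236]), 'gripper_width': 0.9994949026170151}
top {'intrinsics': array([[406.38898352,   0.        , 283.76599999],
       [  0.        , 406.38898352, 211.27992341],
       [  0.        ,   0.        ,   1.        ]]), 'xyz': array([0.54042532, 0.00264249, 0.78307691]), 'attitude': array([-0.08852631,  0.74146024, -0.66058404,  0.07764363])}
station 0.78 [177.8, 213.5, 336.3, 376.4] 257.7 282.2
station 0.25 [311.2, 195.4, 348.1, 239.8] 331.2 216.6
cl
[... 413 characters left out ...]
.97128833,   0.        , 272.92520803],
       [  0.        , 431.97128833, 203.90445137],
       [  0.        ,   0.        ,   1.        ]]), 'xyz': array([0.27806686, 0.48126648, 0.61622815]), 'attitude': array([ 0.16129566, -0.31061463,  0.84440712, -0.40555995])}
station 0.77 [212.8, 184.9, 391.3, 340.5] 301.6 273.8
station 0.29 [313.9, 205.0, 393.1, 296.0] 359.8 259.3
clamp_knob 0.6 [313.1, 186.6, 340.3, 216.1] 326.3 201.9
swing_arm 0.91 [313.2, 209.8, 393.3, 298.2] 360.4 260.0
cap 0.71 [351.4, 238.9, 385.2, 287.4] 368.6 261.5
ink_jar 0.82 [214.9, 212.5, 251.5, 266.0] 233.8 235.7
ink_can 0.91 [272.3, 187.7, 310.2, 234.4] 290.4 212.3
ink_can 0.65 [213.7, 186.2, 392.5, 343.4] 301.6 273.8
```

View pics/top0.png

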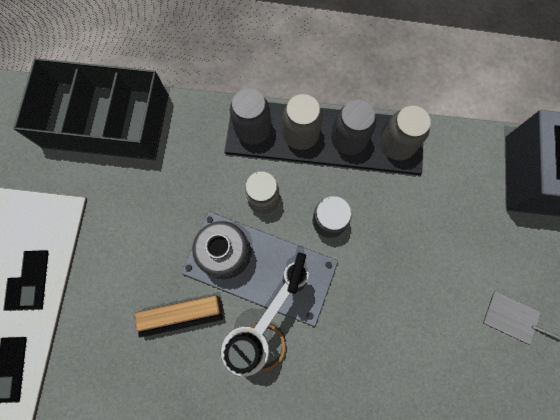

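View pics/side0.png

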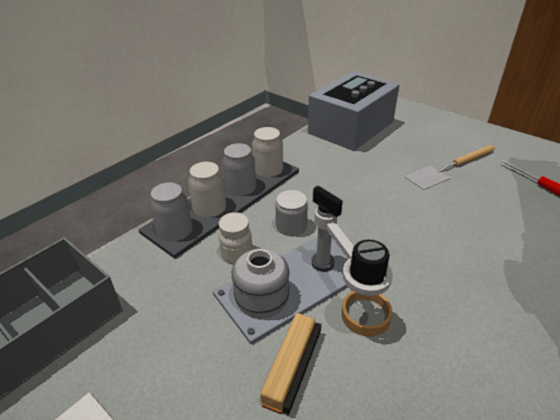

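The top view shows the pot's neck at about (217,245), the knob at (297,273) and the cap at (243,352). The side view agrees with that layout.

```bash
python3 - <<'E'
from h import *
im=snap('top'); snap('side')
k=eyes.masks_of('clamp_knob','top')[0]; 
m=k['region'].astype(np.uint8)
print('knobrect',cv2.minAreaRect(cv2.findNonZero(m)))
for z in(.165,.18): print('knob',z,ray('top',296,273.2,z))
print('mouth',ray('top',217.5,245,.11), 'side mouth',ray('side',260,261,.11))
print('cap top',ray('top',242.3,352,.174),'side',ray('side',370,250,.174),'sideknob',ray('side',326.3,201.9,.166))
print('jar',ray('top',262,183,.085),'can',ray('top',333,213,.075))
# knob long axis at z=.18
(c,s,a)=cv2.minAreaRect(cv2.findNonZero(m)); b=cv2.boxPoints((c,s,a)); P=[ray('top',*p,.18) for p in b]; print(np.round(P,4))
for c in('top','side'):
  g=cv2.imread(f'pics/{c}0.png')
  x0,y0,x1,y1=(180,200,350,390) if c=='top' else (210,170,410,320)
  f=4 if c=='side' else 3
  cv2.imwrite(f'pics/{c}crop.png',cv2.resize(g[y0:y1,x0:x1],None,fx=f,fy=f,interpolation=2))
E
```

```text
knobrect ((295.5, 272.5), (39.0, 19.0), 90.0)
knob 0.165 [ 0.59463376 -0.0085227   0.165     ]
knob 0.18 [ 0.59331818 -0.00825173  0.18      ]
mouth [0.63083985 0.1258096  0.11      ] side mouth [0.62497759 0.12943424 0.11      ]
cap top [0.47443127 0.05551569 0.174     ] side [0.47352877 0.05554407 0.174     ] sideknob [ 0.59348632 -0.00540908  0.166     ]
jar [0.75450003 0.06812336 0.085     ] can [ 0.71642342 -0.06436131  0.075     ]
[[ 0.6213  0.0098  0.18  ]
 [ 0.6245 -0.0183  0.18  ]
 [ 0.5678 -0.0242  0.18  ]
 [ 0.5646  0.0033  0.18  ]]
```

View pics/topcrop.png

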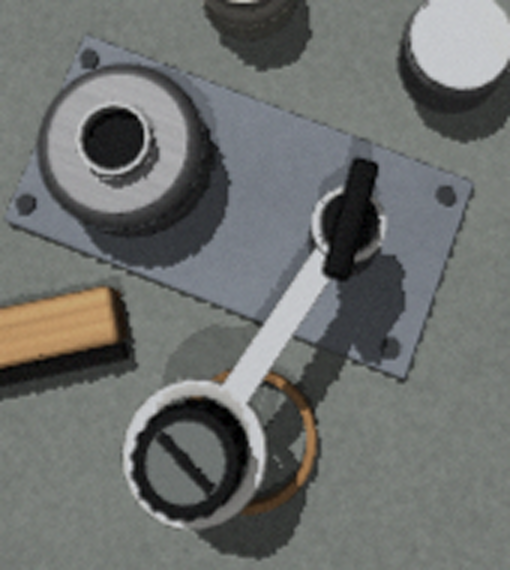

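```bash
python3 - <<'E'
from h import *
o=status.get_obs(); M=quat(o['tool_rot']).as_matrix(); print(M.round(3))
a=ray('top',302,253.3,.18); b=ray('top',292.7,291.7,.18); print('knob c',(a+b)/2,'dir',np.degrees(np.arctan2(*(a-b)[1::-1])), np.linalg.norm(a-b))
K=ray('top',297.3,272.3,.18); m=ray('top',217.7,245,.11); c=ray('top',180+190/3,200+460/3,.174)
print(K,m,c)
for n,p in(('m',m),('c',c)):
  d=p-K; print(n,np.hypot(*d[:2]),np.degrees(np.arctan2(d[1],d[0])))
print('tool y deg',np.degrees(np.arctan2(M[1,1],M[0,1])))
print('d tool',(M.T@(np.array([K[0],K[1],.25])-o['eef_pos'])*100).round(2))
print(proj('top',[K[0],K[1],.148]),[proj('side',[*K[:2],z]) for z in(.18,.148)])
E
```

```text
[[ 0.     0.394 -0.919]
 [-0.    -0.919 -0.394]
 [-1.     0.    -0.   ]]
knob c [ 0.59487796 -0.01015755  0.18      ] dir -7.518941753742865 0.05789376173560355
[ 0.59484611 -0.01001152  0.18      ] [0.63087826 0.12547759 0.11      ] [0.47281741 0.05380556 0.174     ]
m 0.14019847807923297 75.10739066201354
c 0.13770847314575885 152.3918822847161
tool y deg -66.80586291621161
d tool [ 3.000e-02 -4.315e+01 -5.428e+01]
[296.66889877 274.11457249] [array([327.70547258, 193.68811344]), array([326.62583145, 208.56319679])]
```

View pics/sidecrop.png

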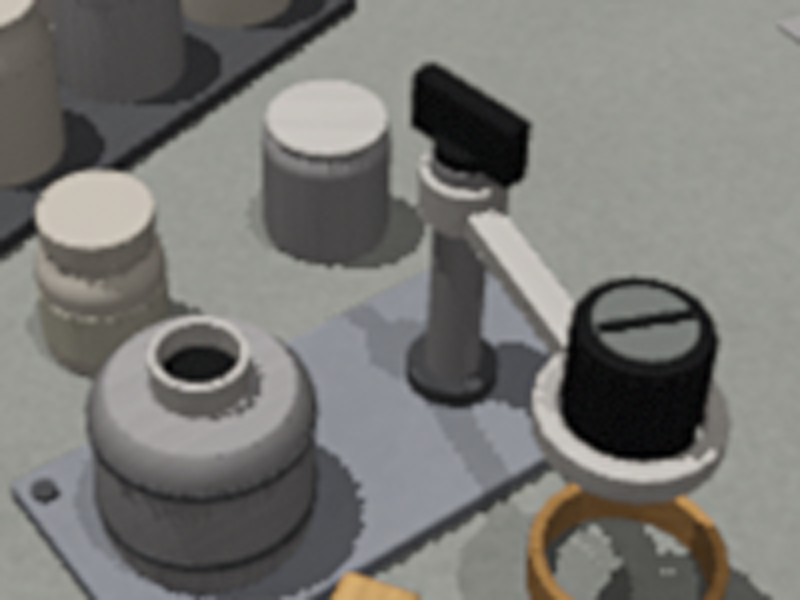

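The side crop agrees: knob top at about (327,195), as predicted. The pivot is at (0.595,-0.010), the mouth bearing is 75.1° and the arm bearing 152.4°, so the swing is about 1.35 rad. The knob axis is at -7.5°.

>>> apply_moves(travel=[[0,-2.5,-3.1],[0,-2.5,-3.1],[0,-2.5,-3.1],[0,-2.5,-3.1],[0,-2.5,-3.1],[0,-2.5,-3.1],[0,-2.5,-3.1],[0,-2.5,-3.1]], turn=[[0,0,0],[0,0,0],[0,0,0],[0,0,0],[0,0,0],[0,0,0],[0,0,0],[0,0,0]], grip=[0,0,0,0,0,0,0,0])

```text
t: 1.52
eef_pos: [0.4138, -0.3394, 0.2487]
tool_rot: [-0.138, -0.693, -0.132, 0.695]
contact_force: [1.5, -1.2, 0.5]
gripper_width: 0.999
```

>>> apply_moves(travel=[[0,-2.5,-3.1],[0,-2.5,-3.1],[0,-2.5,-3.1],[0,-2.5,-3.1],[0,-2.5,-3.1],[0,-2.5,-3.1],[0,0,0],[0,0,0]], turn=[[0,0,0],[0,0,0],[0,0,0],[0,0,0],[0,0,0],[0,0,0],[0.12,0,0],[0.12,0,0]], grip=[0,0,0,0,0,0,0,0])

```text
t: 2.18
eef_pos: [0.5385, -0.1085, 0.2496]
tool_rot: [0.056, 0.707, 0.052, -0.703]
contact_force: [-1.0, -0.8, -0.4]
gripper_width: 1.001
```

>>> apply_moves(travel=[[0,0,0],[0,0,0],[0,0,0]], turn=[[0.12,0,0],[0.12,0,0],[0.06,0,0]], grip=[0.3,0.3,0.3])

```text
t: 2.43
eef_pos: [0.5399, -0.1049, 0.25]
tool_rot: [-0.055, 0.708, -0.058, -0.702]
contact_force: [0.4, -0.7, 0.4]
gripper_width: 0.699
```

```bash
cat >> h.py <<'E'
def to(P,yaw=None):
    "print shift in tool axes (cm) and turn about tool x to bring tool y to yaw (deg)"
    o=status.get_obs(); M=quat(o['tool_rot']).as_matrix()
    print('t',round(o['t'],2),'pos',o['eef_pos'].round(4),'F',np.round(o['contact_force'],1),'T',np.round(o['torque'],2),'w',round(o['gripper_width'],3),'q',o['q'].round(2))
    y=np.degrees(np.arctan2(M[1,1],M[0,1])); print('yaw',y.round(1),'toolx',M[:,0].round(3),'travel',(M.T@(np.array(P)-o['eef_pos'])*100).round(2))
    if yaw is not None: print('turn x',(-np.radians((yaw-y+90)%180-90)).round(3), 'rotvec exact level', )
    b=R.from_matrix(M); 
    if yaw is not None:
        yy=y+(yaw-y+90)%180-90; c,s=np.cos(np.radians(yy)),np.sin(np.radians(yy))
        G=np.array([[0,c,-s*-1*-1],[0,s,c],[-1,0,0]]); G[:,2]=np.cross(G[:,0],G[:,1])
        print('rotvec',(R.from_matrix(M.T@G).as_rotvec()).round(3))
E
python3 - <<'E'
from h import *
to([.5948,-.010,.166],-97.5)
E
```

```text
t 2.43 pos [ 0.5399 -0.1049  0.25  ] F [ 0.4 -0.7  0.4] T [ 0.05 -0.01 -0.  ] w 0.699 q [ 0.21  0.28 -0.16  1.85  0.06  1.01 -1.7 ]
yaw -99.1 toolx [ 0.007 -0.005 -1.   ] travel [  8.39 -10.27  -3.85]
turn x -0.029 rotvec exact level
rotvec [-0.029 -0.008 -0.004]
```

>>> apply_moves(travel=[[0,-3.4,-1.3],[0,-3.4,-1.3],[0,-3.4,-1.3],[0,0,0]], turn=[[-0.03,0,0],[0,0,0],[0,0,0],[0,0,0]], grip=[0.3,0.3,0.3,0.3])

```text
t: 2.77
eef_pos: [0.5946, -0.0091, 0.2505]
tool_rot: [-0.048, 0.709, -0.052, -0.702]
contact_force: [-0.4, 1.6, 0.0]
gripper_width: 0.698
```

```bash
python3 - <<'E'
from h import *
to([.5948,-.010,.166],-97.5)
im=snap('wrist','w1')
print(proj('wrist',[.5948,-.010,.18]))
for th in ('clamp_knob','cap'):
  for k in eyes.masks_of(th,'wrist')[:2]:
    m=k['region'].astype(np.uint8); ys,xs=np.nonzero(m); print(th,k['score'],k['rect'],ray('wrist',xs.mean(),ys.mean(),.178),cv2.minAreaRect(cv2.findNonZero(m)))
E
```

```text
t 2.77 pos [ 0.5946 -0.0091  0.2505] F [-0.4  1.6  0. ] T [ 0.08 -0.06  0.  ] w 0.698 q [ 0.06  0.35 -0.2   1.75  0.09  1.04 -1.88]
yaw -98.0 toolx [ 0.009 -0.006 -1.   ] travel [8.45 0.05 0.04]
turn x -0.009 rotvec exact level
rotvec [-0.009 -0.009 -0.005]
[272.74297348 233.52158329]
clamp_knob 0.74 [256.8, 176.3, 301.3, 276.7] [ 0.59889886 -0.01711939  0.178     ] ((278.0, 226.0), (104.0, 46.0), 90.0)
cap 0.64 [51.3, 82.6, 351.8, 401.0] [0.6242065  0.01794602 0.178     ] ((187.76576232910156, 247.18011474609375), (291.1502990722656, 297.21649169921875), 6.775656223297119)
cap 0.61 [194.6, 331.7, 250.5, 398.8] [0.50632551 0.03158338 0.178     ] ((224.32586669921875, 361.8530578613281), (63.953365325927734, 58.64498519897461), 73.85565948486328)
```

View pics/w1.png

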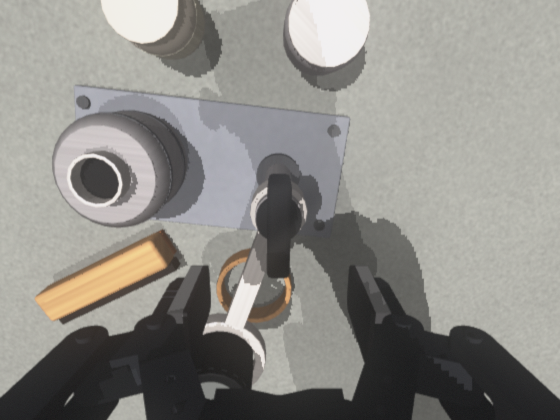

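The wrist view shows the knob bar at x 268–291, y 175–276, midway between the fingers. The mouth is at about (98,180). The knob prediction from the top camera is off by 7 px, so I'll cross-check.

```bash
python3 - <<'E'
from h import *
k=eyes.calibration('wrist'); print(np.round(k['T_tool_cam'],4),k['intrinsics'][0])
print('mouth',ray('wrist',98,180,.11)); print('knob top',ray('wrist',279.5,226,.18), ray('wrist',279.5,180,.18),ray('wrist',279.5,276,.18),ray('wrist',279.5,276,.148))
print('L/R',ray('wrist',268.5,226,.18),ray('wrist',291,226,.18))
g=cv2.imread('pics/w1.png')[150:300,200:360]; cv2.imwrite('pics/w1c.png',cv2.resize(cv2.convertScaleAbs(g,alpha=1.8,beta=20),None,fx=4,fy=4,interpolation=2))
print(proj('wrist',[.5948,-.01,.148]),proj('wrist',[.6309,.1255,.11]), proj('wrist',[.5948,-.01,0.012]))
E
```

```text
[[-1.000e-04 -3.092e-01  9.510e-01 -1.234e-01]
 [ 1.000e+00  3.000e-04  2.000e-04 -1.000e-04]
 [-4.000e-04  9.510e-01  3.092e-01 -7.910e-02]
 [ 0.000e+00  0.000e+00  0.000e+00  1.000e+00]] [357.79103141   0.         278.55915462]
mouth [0.62843448 0.11261745 0.11      ]
knob top [ 0.5973604  -0.01965803  0.18      ] [ 0.62428045 -0.02364901  0.18      ] [ 0.56544813 -0.01492692  0.18      ] [ 0.5482976  -0.01281125  0.148     ]
L/R [ 0.59832254 -0.01337568  0.18      ] [ 0.59635381 -0.02623064  0.18      ]
[265.09162562 214.79762236] [ 80.33281204 179.34042633] [268.42174101 172.4270273 ]
```

View pics/w1c.png

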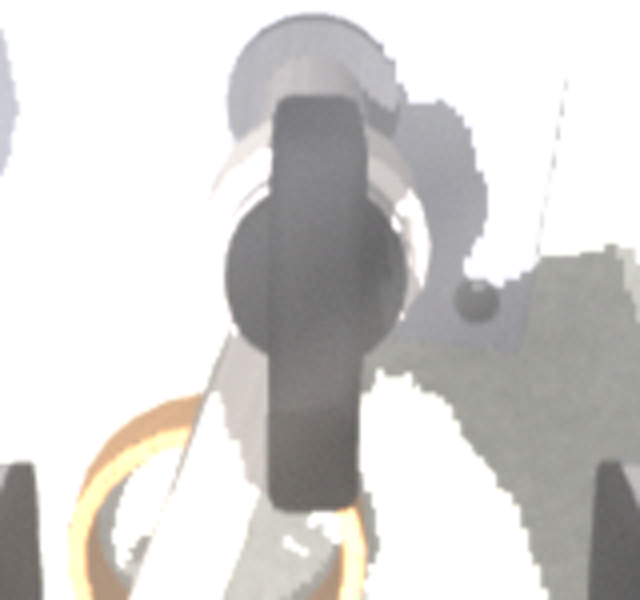

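```bash
python3 - <<'E'
from h import *
for i in range(3):
  to([.5948,-.010,.166],-97.5); 
  snap('wrist')
  for k in eyes.masks_of('clamp_knob','wrist')[:1]:
    print(k['rect'], k['score'])
E
```

```text
t 2.92 pos [ 0.5919 -0.0176  0.25  ] F [-0.6 -0.9 -0.2] T [-0.05  0.    0.05] w 0.699 q [ 0.07  0.35 -0.19  1.75  0.09  1.04 -1.88]
yaw -98.5 toolx [ 0.005 -0.012 -1.   ] travel [ 8.39 -0.88 -0.12]
turn x -0.017 rotvec exact level
rotvec [-0.017 -0.007 -0.011]
[244.5, 174.0, 288.6, 274.6] 0.78
t 3.02 pos [ 0.5915 -0.0191  0.2501] F [-1.  -0.   0.6] T [ 0.03  0.03 -0.02] w 0.7 q [ 0.07  0.35 -0.19  1.75  0.09  1.04 -1.88]
yaw -98.7 toolx [ 0.005 -0.012 -1.   ] travel [ 8.4  -1.04 -0.13]
turn x -0.02 rotvec exact level
rotvec [-0.02  -0.007 -0.011]
[241.1, 172.4, 287.4, 275.4] 0.69
t 3.12 pos [ 0.5915 -0.0191  0.2502] F [-0.8  0.1  0.1] T [0.04 0.   0.07] w 0.698 q [ 0.07  0.35 -0.19  1.75  0.09  1.04 -1.88]
yaw -98.7 toolx [ 0.006 -0.012 -1.   ] travel [ 8.41 -1.04 -0.12]
turn x -0.02 rotvec exact level
rotvec [-0.02  -0.007 -0.011]
[237.4, 174.0, 286.8, 275.5] 0.65
```

```bash
python3 - <<'E'
from h import *
g=snap('wrist').max(2)
for r in(180,190,265,272):
  xs=np.nonzero(g[r,220:320]<60)[0]+220; print(r,xs.min(),xs.max(),len(xs))
c=np.nonzero(g[150:300,262]<60)[0]+150; print(c.min(),c.max())
p=proj('wrist',[.5948,-.01,.18]); print(p)
to([.5948,-.010,.166],-97.5)
for r in(180,190,265,272):
  xs=np.nonzero(g[r,220:320]<60)[0]+220;print(ray('wrist',xs.mean(),r,.18))
E
```

```text
180 251 272 22Traceback (most recent call last):
  File "<stdin>", line 4, in <module>
    return umr_minimum(a, axis, None, out, keepdims, initial, where)
ValueError: zero-size array to reduction operation minimum which has no identity
```

```bash
python3 - <<'E'
from h import *
g=snap('wrist').max(2); print(np.nonzero(g[170:300,261]<70)[0][[0,-1]]+170, g[170:300:6,261])
to([.5948,-.010,.166],-97.5); print(proj('wrist',[.5948,-.01,.18]))
for r in(176,180,184,258,265,270):
  xs=np.nonzero(g[r,235:300]<75)[0]+235
  if len(xs): print(r,xs.min(),xs.max(),len(xs),ray('wrist',np.median(xs),r,.18))
E
```

```text
[172 275] [ 90  56  57  62  63  62  60  61  57  57  55  54  54  59  55  59  60  57
 106 106 106 107]
t 3.32 pos [ 0.5918 -0.0183  0.2503] F [0.3 0.6 0.5] T [-0.    0.06 -0.01] w 0.7 q [ 0.07  0.35 -0.19  1.75  0.09  1.04 -1.88]
yaw -98.6 toolx [ 0.006 -0.011 -1.   ] travel [ 8.42 -0.95 -0.11]
turn x -0.019 rotvec exact level
rotvec [-0.019 -0.007 -0.01 ]
[262.56338864 232.40633266]
176 252 288 31 [ 0.6274573  -0.01787201  0.18      ]
180 251 287 30 [ 0.62534586 -0.01668832  0.18      ]
184 250 285 26 [ 0.62334686 -0.01467048  0.18      ]
258 251 273 23 [ 0.57872707 -0.00701031  0.18      ]
265 251 273 23 [ 0.57418334 -0.006259    0.18      ]
270 251 272 22 [ 0.57094789 -0.00541897  0.18      ]
```

Settled, the bar spans x 251–273 and the predicted centre is 262.6, so they agree. The earlier offset was the arm still settling.

>>> apply_moves(travel=[[0,-0.9,-0.1],[0,0,0],[0,0,0],[0,0,0]], turn=[[0,-0.007,-0.01],[0,0,0],[0,0,0],[0,0,0]], grip=[0.3,0.3,0.3,0.3])

```text
t: 3.65
eef_pos: [0.5943, -0.0089, 0.2504]
tool_rot: [-0.054, 0.705, -0.053, -0.705]
contact_force: [0.2, -0.3, -0.2]
gripper_width: 0.702
```

```bash
python3 - <<'E'
from h import *
to([.5948,-.010,.166],-98)
E
```

```text
t 3.65 pos [ 0.5943 -0.0089  0.2504] F [ 0.2 -0.3 -0.2] T [-0.01 -0.   -0.02] w 0.702 q [ 0.07  0.35 -0.2   1.74  0.08  1.05 -1.88]
yaw -98.6 toolx [ 0.     0.001 -1.   ] travel [ 8.44  0.12 -0.06]
turn x -0.011 rotvec exact level
rotvec [-0.011 -0.     0.001]
```

>>> apply_moves(travel=[[3,0.1,0],[3,0,0],[1.6,0,0],[0.4,0,0],[0,0,0],[0,0,0]], turn=[[0,0,0],[0,0,0],[0,0,0],[0,0,0],[0,0,0],[0,0,0]], grip=[0.3,0.3,0.3,0.3,0.3,0.3])

```text
t: 4.15
eef_pos: [0.5964, -0.0095, 0.1701]
tool_rot: [-0.054, 0.707, -0.053, -0.703]
contact_force: [-1.0, 0.6, 0.3]
gripper_width: 0.703
```

```bash
python3 - <<'E'
from h import *
to([.5948,-.010,.167],-98)
E
```

```text
t 4.15 pos [ 0.5964 -0.0095  0.1701] F [-1.   0.6  0.3] T [0.1  0.01 0.02] w 0.703 q [ 0.06  0.44 -0.19  1.82  0.1   0.89 -1.9 ]
yaw -98.6 toolx [ 0.005  0.001 -1.   ] travel [0.31 0.07 0.15]
turn x -0.011 rotvec exact level
rotvec [-0.011 -0.005  0.002]
```

Height is good; close on the knob.

>>> apply_moves(travel=[[0.2,0.05,0.1],[0,0,0],[0,0,0],[0,0,0],[0,0,0],[0,0,0],[0,0,0],[0,0,0]], turn=[[0,0,0],[0,0,0],[0,0,0],[0,0,0],[0,0,0],[0,0,0],[0,0,0],[0,0,0]], grip=[0.8,1,1,1,1,1,1,1], newtons=40)

```text
t: 4.82
eef_pos: [0.5968, -0.0097, 0.171]
tool_rot: [-0.054, 0.709, -0.052, -0.701]
contact_force: [1.1, 0.1, -4.5]
gripper_width: 0.314
```

```bash
python3 - <<'E'
from h import *
to([.5948,-.010,.167],-98)
E
```

```text
t 4.82 pos [ 0.5968 -0.0097  0.171 ] F [ 1.1  0.1 -4.5] T [ 0.02 -0.09  0.02] w 0.314 q [ 0.06  0.44 -0.19  1.82  0.1   0.88 -1.9 ]
yaw -98.6 toolx [ 0.01   0.002 -1.   ] travel [0.4  0.06 0.2 ]
turn x -0.011 rotvec exact level
rotvec [-0.011 -0.01   0.003]
```

>>> apply_moves(travel=[[0,0,0],[0,0,0],[0,0,0],[0,0,0]], turn=[[0,0,0],[0,0,0],[0,0,0],[0,0,0]], grip=[1,1,1,1])

```text
t: 5.15
eef_pos: [0.5968, -0.0097, 0.171]
tool_rot: [-0.054, 0.709, -0.052, -0.702]
contact_force: [0.9, -0.6, -3.0]
gripper_width: 0.312
```

```bash
python3 - <<'E'
from h import *
to([.5948,-.010,.167],-98)
snap('side','s2')
g=cv2.imread('pics/s2.png')[120:270,240:440]; cv2.imwrite('pics/s2c.png',cv2.resize(g,None,fx=4,fy=4,interpolation=2))
E
```

```text
t 5.15 pos [ 0.5968 -0.0097  0.171 ] F [ 0.9 -0.6 -3. ] T [ 0.02 -0.16 -0.04] w 0.312 q [ 0.06  0.44 -0.19  1.82  0.1   0.88 -1.9 ]
yaw -98.6 toolx [ 0.01   0.002 -1.   ] travel [0.4  0.06 0.2 ]
turn x -0.011 rotvec exact level
rotvec [-0.011 -0.01   0.003]
```

View pics/s2c.png

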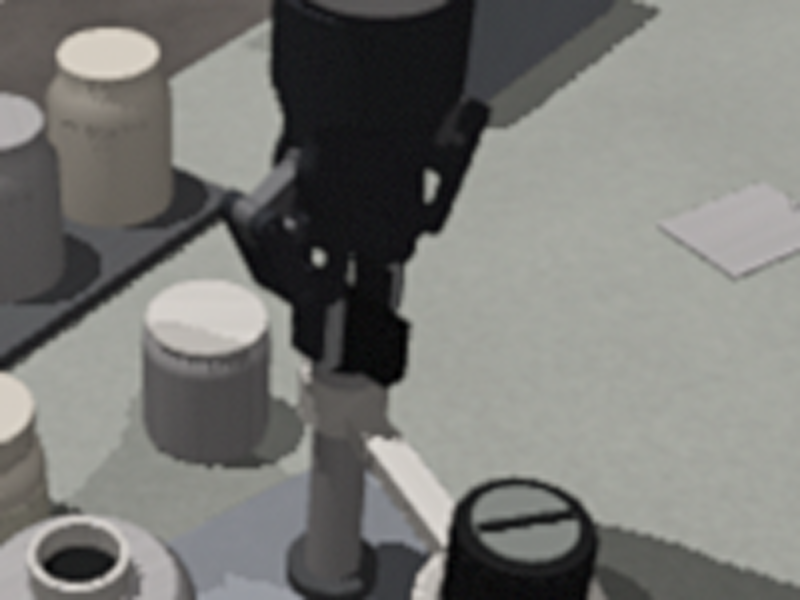

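The opening is 26 mm instead of 14. The side crop shows the tips low, on the round boss under the bar (about 27 mm). I'll open, go up 9 mm and grip the bar only.

>>> apply_moves(travel=[[0,0,0],[0,0,0],[-0.6,0,0.1],[-0.5,0,0.1],[0,0,0],[0,0,0]], turn=[[0,0,0],[0,0,0],[0,-0.01,0],[0,0,0],[0,0,0],[0,0,0]], grip=[0.5,0.5,0.5,0.5,0.5,0.5])

```text
t: 5.7
eef_pos: [0.596, -0.0094, 0.1856]
tool_rot: [-0.054, 0.706, -0.052, -0.704]
contact_force: [-0.4, -0.8, 0.4]
gripper_width: 0.504
```

>>> apply_moves(travel=[[0,0,0],[0,0,0],[0,0,0],[0,0,0],[0,0,0],[0,0,0],[0,0,0],[0,0,0]], turn=[[0,0,0],[0,0,0],[0,0,0],[0,0,0],[0,0,0],[0,0,0],[0,0,0],[0,0,0]], grip=[1,1,1,1,1,1,1,1])

```text
t: 6.37
eef_pos: [0.5964, -0.0097, 0.1866]
tool_rot: [-0.055, 0.706, -0.052, -0.704]
contact_force: [-0.7, 0.3, 2.0]
gripper_width: 0.15
```

```bash
python3 - <<'E'
from h import *
to([.5948,-.010,.178],-98)
E
```

```text
t 6.37 pos [ 0.5964 -0.0097  0.1866] F [-0.7  0.3  2. ] T [-0.06  0.14 -0.07] w 0.15 q [ 0.06  0.42 -0.19  1.8   0.1   0.92 -1.89]
yaw -98.7 toolx [ 0.004  0.003 -1.   ] travel [0.86 0.06 0.15]
turn x -0.012 rotvec exact level
rotvec [-0.012 -0.004  0.004]
```

Now 12.8 mm: on the bar. Turn counter-clockwise.

>>> apply_moves(travel=[[0,0,0],[0,0,0],[0,0,0],[0,0,0],[0,0,0],[0,0,0]], turn=[[-0.08,0,0],[-0.1,0,0],[-0.1,0,0],[-0.1,0,0],[-0.1,0,0],[-0.1,0,0]], grip=[1,1,1,1,1,1], newtons=70)

```text
t: 6.87
eef_pos: [0.5963, -0.0091, 0.1867]
tool_rot: [0.157, 0.691, 0.159, -0.688]
contact_force: [-0.7, 0.4, 0.9]
gripper_width: 0.141
```

```bash
python3 - <<'E'
from h import *
to([.5948,-.010,.187],-98)
E
```

```text
t 6.87 pos [ 0.5963 -0.0091  0.1867] F [-0.7  0.4  0.9] T [ 0.07  0.13 -0.17] w 0.141 q [ 0.16  0.43 -0.32  1.8   0.16  0.93 -1.35]
yaw -64.1 toolx [ 0.004  0.003 -1.   ] travel [-0.03  0.02  0.18]
turn x 0.591 rotvec exact level
rotvec [ 0.591 -0.004  0.003]
```

>>> apply_moves(travel=[[0,0,0],[0,0,0],[0,0,0],[0,0,0],[0,0,0],[0,0,0],[0,0,0],[0,0,0]], turn=[[-0.1,0,0],[-0.1,0,0],[-0.1,0,0],[-0.1,0,0],[-0.1,0,0],[-0.08,0,0],[-0.06,0,0],[-0.05,0,0]], grip=[1,1,1,1,1,1,1,1])

```text
t: 7.53
eef_pos: [0.5958, -0.0086, 0.1867]
tool_rot: [0.392, 0.59, 0.394, -0.586]
contact_force: [-0.9, 0.7, 2.6]
gripper_width: 0.139
```

```bash
python3 - <<'E'
from h import *
to([.5948,-.010,.187],-24.7)
E
```

```text
t 7.53 pos [ 0.5958 -0.0086  0.1867] F [-0.9  0.7  2.6] T [ 0.02  0.09 -0.68] w 0.139 q [ 0.28  0.46 -0.48  1.79  0.25  0.95 -0.7 ]
yaw -22.5 toolx [ 0.002  0.005 -1.   ] travel [-0.03 -0.04  0.17]
turn x 0.038 rotvec exact level
rotvec [ 0.038 -0.005 -0.   ]
```

Moment -0.68 N m at the expected stop angle. Release and rise.

>>> apply_moves(travel=[[0,0,0],[0,0,0],[0,0,0],[-2,0,0],[-3,0,0],[-1,0,0],[0,0,0],[0,0,0]], turn=[[0,0,0],[0,0,0],[0,0,0],[0,0,0],[0,0,0],[-0.12,0,0],[-0.12,0,0],[-0.12,0,0]], grip=[0.5,0.5,0.5,0.5,0.5,0.5,0.5,0.5])

```text
t: 8.2
eef_pos: [0.5945, -0.0088, 0.2475]
tool_rot: [0.491, 0.508, 0.494, -0.507]
contact_force: [0.6, -0.4, -0.9]
gripper_width: 0.504
```

>>> apply_moves(travel=[[0,0,0],[0,0,0],[0,0,0],[0,0,0],[0,0,0],[0,0,0],[0,0,0],[0,0,0]], turn=[[-0.12,0,0],[-0.12,0,0],[-0.12,0,0],[-0.12,0,0],[-0.12,0,0],[-0.12,0,0],[-0.12,0,0],[-0.12,0,0]], grip=[0.5,0.5,0.5,0.5,0.5,0.5,0.5,0.5])

```text
t: 8.87
eef_pos: [0.5947, -0.0083, 0.2485]
tool_rot: [0.675, 0.21, 0.676, -0.208]
contact_force: [0.5, 0.6, -0.7]
gripper_width: 0.505
```

```bash
python3 - <<'E'
from h import *
to([.5239,.0271,.24],62.4)
snap('top','t3')
for k in eyes.masks_of('clamp_knob','top')[:2]+eyes.masks_of('cap','top')[:2]: print(k['score'],k['rect'])
E
```

```text
t 8.87 pos [ 0.5947 -0.0083  0.2485] F [ 0.5  0.6 -0.7] T [-0.   -0.01  0.01] w 0.505 q [ 0.5   0.46 -0.78  1.72  0.35  1.12  0.58]
yaw 55.7 toolx [ 0.     0.003 -1.   ] travel [ 0.85 -1.08 -7.84]
turn x -0.118 rotvec exact level
rotvec [-0.118 -0.001 -0.002]
0.61 [222.0, 334.3, 260.8, 371.3]
```

>>> apply_moves(travel=[[0,-0.4,-3],[0,-0.4,-3],[0,-0.3,-1.6],[0,0,0],[0,0,0],[0,0,0]], turn=[[0,0,0],[0,0,0],[-0.11,0,0],[0,0,0],[0,0,0],[0,0,0]], grip=[0.5,0.5,0.5,0.5,0.5,0.5])

```text
t: 9.52
eef_pos: [0.5249, 0.0267, 0.2481]
tool_rot: [0.683, 0.185, 0.683, -0.183]
contact_force: [0.8, 0.1, -0.4]
gripper_width: 0.498
```

```bash
python3 - <<'E'
from h import *
to([.5239,.0271,.24],62.4)
snap('wrist','w4')
print(proj('wrist',[.5239,.0271,.13]),proj('wrist',[.5948,-.01,.18]))
for k in eyes.masks_of('clamp_knob','wrist')[:2]: print(k['score'],k['rect'])
E
```

```text
t 9.52 pos [0.5249 0.0267 0.2481] F [ 0.8  0.1 -0.4] T [-0.   -0.01 -0.01] w 0.498 q [ 0.53  0.35 -0.85  1.87  0.29  1.05  0.61]
yaw 59.9 toolx [ 0.001  0.003 -1.   ] travel [ 0.81 -0.02 -0.11]
turn x -0.044 rotvec exact level
rotvec [-0.044  0.    -0.003]
[277.79638929 207.38117086] [283.40554067 349.08370452]
0.72 [238.6, 296.3, 329.4, 360.0]
0.22 [219.7, 64.0, 333.1, 314.5]
```

View pics/w4.png

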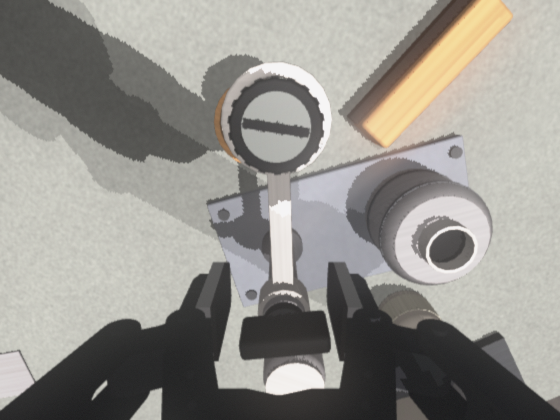

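The knob now lies across the arm, so it is loosened. The bar is at x≈280, y 175–285, between the fingers. Descend to straddle it.

>>> apply_moves(travel=[[3.5,0,0],[3.5,0,0],[2.5,0,0],[1.2,0,0],[0,0,0],[0,0,0],[0,0,0],[0,0,0]], turn=[[-0.03,0,0],[0,0,0],[0,0,0],[0,0,0],[0,0,0],[0,0,0],[0,0,0],[0,0,0]], grip=[0.5,0.5,0.5,0.5,0.5,0.68,0.68,0.68])

```text
t: 10.28
eef_pos: [0.5349, 0.0246, 0.1405]
tool_rot: [0.687, 0.182, 0.681, -0.176]
contact_force: [-0.6, -1.1, -0.4]
gripper_width: 0.316
```

```bash
cat >> h.py <<'E'
def arc():
    P=np.array([.5948,-.010]); o=status.get_obs(); d=o['eef_pos'][:2]-P
    M=quat(o['tool_rot']).as_matrix(); y=np.degrees(np.arctan2(M[1,1],M[0,1]))
    a=np.degrees(np.arctan2(d[1],d[0])); print('t',round(o['t'],2),'bearing',a.round(1),'r',np.hypot(*d).round(4),'yaw',y.round(1),'z',o['eef_pos'][2].round(4),'F tool',(M.T@o['contact_force']).round(1),'T',o['torque'].round(2),'w',round(o['gripper_width'],3),'q',o['q'].round(2))
E
python3 - <<'E'
from h import *
to([.5239,.0271,.136],62.4); arc()
E
```

```text
t 10.28 pos [0.5349 0.0246 0.1405] F [-0.6 -1.1 -0.4] T [ 0.   -0.05 -0.02] w 0.316 q [ 0.45  0.49 -0.77  1.96  0.45  0.86  0.5 ]
yaw 60.7 toolx [ 0.011  0.005 -1.   ] travel [ 0.44 -0.32 -1.08]
turn x -0.03 rotvec exact level
rotvec [-0.03   0.007 -0.009]
t 10.28 bearing 150.0 r 0.0692 yaw 60.7 z 0.1405 F tool [ 0.4 -1.3 -0. ] T [ 0.   -0.05 -0.02] w 0.316 q [ 0.45  0.49 -0.77  1.96  0.45  0.86  0.5 ]
```

>>> apply_moves(travel=[[0.4,0,-1],[0,0,0],[0,0.5,0],[0,0.7,0],[0,0.7,0],[0,0.7,0]], turn=[[0,0.006,-0.008],[0,0,0],[0.06,0,0],[0.085,0,0],[0.085,0,0],[0.085,0,0]], grip=[0.68,0.68,0.68,0.68,0.68,0.68])

```text
t: 10.78
eef_pos: [0.5411, 0.0481, 0.1402]
tool_rot: [0.648, 0.288, 0.643, -0.29]
contact_force: [-1.0, -2.2, -0.9]
gripper_width: 0.318
```

```bash
python3 - <<'E'
from h import *
arc()
E
```

```text
t 10.78 bearing 132.7 r 0.0791 yaw 41.8 z 0.1402 F tool [ 0.9 -2.2  1. ] T [-0.41  0.17  0.04] w 0.318 q [ 0.34  0.48 -0.69  1.94  0.41  0.86  0.16]
```

>>> apply_moves(travel=[[0.2,0.7,0],[0,0.7,0],[0,0.7,0],[0,0.7,0],[0,0.7,0],[0,0.7,0],[0,0.7,0],[0,0.7,0]], turn=[[0.085,0,0],[0.085,0,0],[0.085,0,0],[0.085,0,0],[0.085,0,0],[0.085,0,0],[0.085,0,0],[0.085,0,0]], grip=[0.68,0.68,0.68,0.68,0.68,0.68,0.68,0.68])

```text
t: 11.45
eef_pos: [0.5872, 0.0698, 0.1403]
tool_rot: [0.507, 0.492, 0.501, -0.5]
contact_force: [-1.7, -0.2, -1.8]
gripper_width: 0.322
```

```bash
python3 - <<'E'
from h import *
arc()
E
```

```text
t 11.45 bearing 95.4 r 0.0802 yaw 0.9 z 0.1403 F tool [ 1.8 -1.7  0.2] T [-0.14  0.37  0.  ] w 0.322 q [ 0.15  0.52 -0.5   1.83  0.33  0.89 -0.49]
```

>>> apply_moves(travel=[[0.2,0.7,0],[0,0.7,0],[0,0.6,0],[0,0.4,0],[0,0.3,0]], turn=[[0.085,0,0],[0.085,0,0],[0.07,0,0],[0.04,0,0],[0.03,0,0]], grip=[0.68,0.68,0.68,0.68,0.68])

```text
t: 11.87
eef_pos: [0.6119, 0.0687, 0.1398]
tool_rot: [-0.42, -0.566, -0.414, 0.576]
contact_force: [-1.8, -0.1, -1.6]
gripper_width: 0.317
```

```bash
python3 - <<'E'
from h import *
arc()
E
```

```text
t 11.87 bearing 77.8 r 0.0806 yaw -17.8 z 0.1398 F tool [ 1.6 -1.7  0.7] T [0.04 0.31 0.02] w 0.317 q [ 0.09  0.54 -0.42  1.77  0.28  0.9  -0.77]
```

>>> apply_moves(travel=[[0,0.4,0],[0,0.4,0],[0,0.3,0],[0,0.3,0]], turn=[[0.02,0,0],[0.02,0,0],[0,0,0],[0,0,0]], grip=[0.68,0.68,0.68,0.68])

```text
t: 12.2
eef_pos: [0.6209, 0.0669, 0.1399]
tool_rot: [-0.406, -0.572, -0.405, 0.587]
contact_force: [-13.3, 3.9, 7.6]
gripper_width: 0.315
```

```bash
python3 - <<'E'
from h import *
arc()
E
```

```text
t 12.2 bearing 71.3 r 0.0812 yaw -20.1 z 0.1399 F tool [ -7.4 -13.9   1.1] T [0.65 3.17 0.12] w 0.315 q [ 0.09  0.55 -0.41  1.74  0.28  0.92 -0.79]
```

Force rises to 14 N: the arm is at its stop. One more gentle press, back off, open and rise.

>>> apply_moves(travel=[[0,0.3,0],[0,0.2,0],[0,-0.3,0],[0,0,0],[-3,0,0],[-3.5,0,0],[-3.5,0,0],[-1,0,0]], turn=[[0,0,0],[0,0,0],[0,0,0],[0,0,0],[0,0,0],[0,0,0],[0,0,0],[0,0,0]], grip=[0.68,0.68,0.6,0.55,0.5,0.3,0,0])

```text
t: 12.87
eef_pos: [0.6206, 0.0684, 0.2513]
tool_rot: [-0.405, -0.567, -0.409, 0.589]
contact_force: [0.7, 0.6, 0.5]
gripper_width: 0.902
```

>>> apply_moves(travel=[[0,0,-1],[0,0,0],[0,0,0],[0,0,0]], turn=[[0,0,0],[0,0,0],[0,0,0],[0,0,0]], grip=[0,0,0,0])

```text
t: 13.2
eef_pos: [0.6269, 0.0789, 0.2537]
tool_rot: [-0.406, -0.57, -0.407, 0.587]
contact_force: [-0.7, -0.5, -0.3]
gripper_width: 1.001
```

```bash
python3 - <<'E'
from h import *
to([.6309,.1255,.24]); arc()
snap('wrist','w5'); print(proj('wrist',[.6309,.1255,.174]))
print(eyes.masks_of('cap','wrist')[0]['rect'])
snap('side','s5')
for k in eyes.masks_of('cap','side')[:2]: print(k['score'],k['rect'])
for z in(.174,.13): print(proj('side',[.6309,.1255,z]))
a=cv2.imread('pics/w5.png')[:,:]; b=cv2.imread('pics/s5.png')[130:340,160:440]
cv2.imwrite('pics/c5.png',np.hstack([cv2.resize(a,(400,300)),cv2.resize(b,(400,300))]))
E
```

```text
t 13.2 pos [0.6269 0.0789 0.2537] F [-0.7 -0.5 -0.3] T [ 0.02 -0.04  0.05] w 1.001 q [ 0.09  0.45 -0.44  1.62  0.21  1.14 -0.75]
yaw -19.8 toolx [-0.02  -0.013 -1.   ] travel [ 1.3  -1.18 -4.55]
t 13.2 bearing 70.1 r 0.0945 yaw -19.8 z 0.2537 F tool [ 0.3 -0.5  0.7] T [ 0.02 -0.04  0.05] w 1.001 q [ 0.09  0.45 -0.44  1.62  0.21  1.14 -0.75]
[260.08037    151.58962763]
[212.4, 98.8, 304.0, 194.8]
0.88 [244.2, 219.2, 272.7, 262.1]
[257.26244819 228.64709388]
[258.43727221 249.17801189]
```

View pics/c5.png

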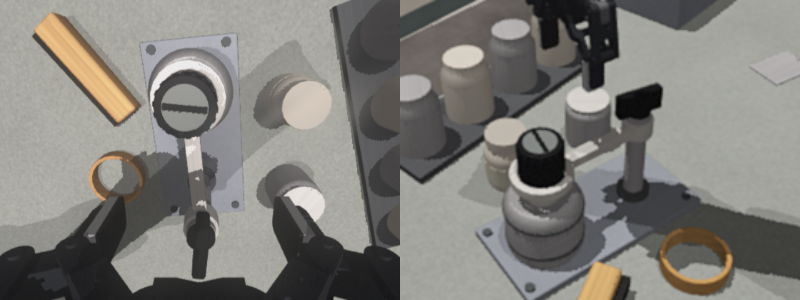

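The cap sits over the mouth: predicted (260,152), seen at (259,148). The side view agrees. Next, wind the wrist back (counter-clockwise) above the cap.

>>> apply_moves(travel=[[0,-0.4,-1.5],[0,-0.4,-1.5],[0,-0.3,-1.4],[0,0,0],[0,0,0],[0,0,0],[0,0,0],[0,0,0]], turn=[[0,0,0],[0,0,0],[-0.1,0,0],[-0.12,0,0],[-0.12,0,0],[-0.12,0,0],[-0.12,0,0],[-0.12,0,0]], grip=[0,0,0,0,0,0,0,0])

```text
t: 14.07
eef_pos: [0.6298, 0.129, 0.2487]
tool_rot: [0.579, 0.389, 0.589, -0.408]
contact_force: [-0.1, -0.1, 0.1]
gripper_width: 1.001
```

>>> apply_moves(travel=[[0,0,0],[0,0,0],[0,0,0],[0,0,0],[0,0,0],[0,0,0],[0,0,0]], turn=[[-0.12,0,0],[-0.12,0,0],[-0.12,0,0],[-0.12,0,0],[-0.12,0,0],[0,0,0],[0,0,0]], grip=[0,0,0,0,0,0,0])

```text
t: 14.65
eef_pos: [0.6285, 0.1336, 0.2456]
tool_rot: [0.669, 0.192, 0.688, -0.206]
contact_force: [0.7, 0.4, 0.7]
gripper_width: 0.997
```

```bash
python3 - <<'E'
from h import *
to([.6309,.1255,.24],55)
E
```

```text
t 14.65 pos [0.6285 0.1336 0.2456] F [0.7 0.4 0.7] T [ 0.1  -0.05 -0.03] w 0.997 q [ 0.2   0.55 -0.73  1.58  0.38  1.2   0.39]
yaw 57.3 toolx [-0.032 -0.013 -0.999] travel [ 0.57 -0.54  0.65]
turn x 0.04 rotvec exact level
rotvec [ 0.04  -0.019  0.028]
```

>>> apply_moves(travel=[[0,-0.5,0.6],[0,0,0],[0,0,0],[0,0,0]], turn=[[0,-0.02,0.03],[0,0,0],[0,0,0],[0,0,0]], grip=[0,0,0,0])

```text
t: 14.98
eef_pos: [0.6304, 0.1276, 0.245]
tool_rot: [0.677, 0.203, 0.678, -0.202]
contact_force: [0.6, -0.6, -0.5]
gripper_width: 1.004
```

```bash
python3 - <<'E'
from h import *
to([.6309,.1255,.168],55)
snap('wrist'); r=eyes.masks_of('cap','wrist')[0]; print(r['score'],r['rect'],proj('wrist',[.6309,.1255,.174]))
E
```

```text
t 14.98 pos [0.6304 0.1276 0.245 ] F [ 0.6 -0.6 -0.5] T [-0.01 -0.05 -0.01] w 1.004 q [ 0.22  0.53 -0.73  1.6   0.38  1.15  0.39]
yaw 56.7 toolx [-0.     0.002 -1.   ] travel [ 7.7  -0.16  0.17]
turn x 0.03 rotvec exact level
rotvec [ 0.03  -0.001 -0.002]
0.67 [231.8, 169.7, 317.4, 273.6] [275.0536399  237.50280519]
```

>>> apply_moves(travel=[[1.5,-0.1,0.2],[1.5,0,0],[0.5,0,0],[0,0,0],[0,0,0]], turn=[[0,0,0],[0,0,0],[0,0,0],[0,0,0],[0,0,0]], grip=[0,0,0,0,0])

```text
t: 15.5
eef_pos: [0.6318, 0.1275, 0.2073]
tool_rot: [0.677, 0.203, 0.678, -0.201]
contact_force: [-0.1, 0.1, 0.1]
gripper_width: 0.996
```

```bash
python3 - <<'E'
from h import *
to([.6309,.1255,.168],55)
E
```

```text
t 15.5 pos [0.6318 0.1275 0.2073] F [-0.1  0.1  0.1] T [-0.01 -0.04  0.01] w 0.996 q [ 0.21  0.57 -0.72  1.64  0.41  1.09  0.37]
yaw 56.8 toolx [-0.001  0.003 -1.   ] travel [ 3.93 -0.23  0.04]
turn x 0.031 rotvec exact level
rotvec [ 0.031 -0.002 -0.002]
```

>>> apply_moves(travel=[[1.5,-0.2,0],[1.4,0,-0.1],[0.7,0,0],[0,0,0],[0,0,0]], turn=[[0,0,0],[0,0,0],[0,0,0],[0,0,0],[0,0,0]], grip=[0,0,0,0,0])

```text
t: 15.92
eef_pos: [0.6307, 0.1274, 0.1708]
tool_rot: [0.678, 0.204, 0.678, -0.201]
contact_force: [0.0, 0.2, 1.0]
gripper_width: 0.999
```

```bash
python3 - <<'E'
from h import *
to([.6309,.1255,.168],55)
E
```

```text
t 15.92 pos [0.6307 0.1274 0.1708] F [0.  0.2 1. ] T [0.   0.02 0.04] w 0.999 q [ 0.2   0.6  -0.7   1.67  0.44  1.03  0.35]
yaw 56.8 toolx [ 0.001  0.004 -1.   ] travel [ 0.28 -0.15  0.12]
turn x 0.031 rotvec exact level
rotvec [ 0.031 -0.001 -0.004]
```

>>> apply_moves(travel=[[0.2,-0.15,0.1],[0,0,0],[0,0,0],[0,0,0],[0,0,0],[0,0,0],[0,0,0]], turn=[[0,0,0],[0,0,0],[0,0,0],[0,0,0],[0,0,0],[0,0,0],[0,0,0]], grip=[0.3,0.5,0.7,0.7,0.7,0.7,0.7], newtons=30)

```text
t: 16.5
eef_pos: [0.6313, 0.1258, 0.1703]
tool_rot: [0.678, 0.204, 0.677, -0.201]
contact_force: [-0.2, -0.4, -0.8]
gripper_width: 0.597
```

```bash
python3 - <<'E'
from h import *
to([.6309,.1255,.168],55)
E
```

```text
t 16.5 pos [0.6313 0.1258 0.1703] F [-0.2 -0.4 -0.8] T [0.04 0.01 0.01] w 0.597 q [ 0.2   0.6  -0.7   1.67  0.44  1.02  0.35]
yaw 56.8 toolx [ 0.003  0.004 -1.   ] travel [ 0.23 -0.05 -0.02]
turn x 0.031 rotvec exact level
rotvec [ 0.031  0.    -0.005]
```

Width is 0.597 × 85 = 50.7 mm, which matches the 52 mm cap. Turn clockwise, sinking 6 mm/rad.

>>> apply_moves(travel=[[0.06,0,0],[0.07,0,0],[0.07,0,0],[0.07,0,0],[0.07,0,0],[0.07,0,0]], turn=[[0.1,0,0],[0.11,0,0],[0.11,0,0],[0.11,0,0],[0.11,0,0],[0.11,0,0]], grip=[0.7,0.7,0.7,0.7,0.7,0.7])

```text
t: 17.0
eef_pos: [0.631, 0.1253, 0.1663]
tool_rot: [0.572, 0.417, 0.573, -0.414]
contact_force: [-0.3, 0.1, -1.5]
gripper_width: 0.595
```

```bash
python3 - <<'E'
from h import *
to([.6309,.1255,.168],55)
E
```

```text
t 17.0 pos [0.631  0.1253 0.1663] F [-0.3  0.1 -1.5] T [-0.05  0.03  0.17] w 0.595 q [ 0.1   0.57 -0.55  1.68  0.34  0.98 -0.25]
yaw 18.1 toolx [ 0.002  0.004 -1.   ] travel [-0.17 -0.01 -0.03]
turn x -0.644 rotvec exact level
rotvec [-0.644 -0.002 -0.004]
```

>>> apply_moves(travel=[[0.07,0,0],[0.07,0,0],[0.07,0,0],[0.07,0,0],[0.07,0,0],[0.07,0,0],[0.07,0,0],[0.07,0,0]], turn=[[0.11,0,0],[0.11,0,0],[0.11,0,0],[0.11,0,0],[0.11,0,0],[0.11,0,0],[0.11,0,0],[0.11,0,0]], grip=[0.7,0.7,0.7,0.7,0.7,0.7,0.7,0.7])

```text
t: 17.67
eef_pos: [0.6303, 0.1251, 0.1608]
tool_rot: [0.328, 0.627, 0.329, -0.625]
contact_force: [-0.4, -0.2, -0.0]
gripper_width: 0.597
```

```bash
python3 - <<'E'
from h import *
to([.6309,.1255,.168],55)
E
```

```text
t 17.67 pos [0.6303 0.1251 0.1608] F [-0.4 -0.2 -0. ] T [-0.15  0.04  0.19] w 0.597 q [-0.05  0.54 -0.33  1.7   0.21  0.94 -1.07]
yaw -34.6 toolx [ 0.002  0.001 -1.   ] travel [-0.72  0.03 -0.07]
turn x -1.564 rotvec exact level
rotvec [-1.564e+00 -1.000e-03 -2.000e-03]
```

>>> apply_moves(travel=[[0.05,0,0],[0.05,0,0],[0.04,0,0],[0.03,0,0],[0.03,0,0]], turn=[[0.09,0,0],[0.08,0,0],[0.06,0,0],[0.06,0,0],[0.06,0,0]], grip=[0.7,0.7,0.7,0.7,0.7])

```text
t: 18.08
eef_pos: [0.6309, 0.1263, 0.1595]
tool_rot: [0.211, 0.677, 0.21, -0.673]
contact_force: [1.3, -0.0, -2.3]
gripper_width: 0.596
```

```bash
python3 - <<'E'
from h import *
to([.6309,.1255,.168],55)
E
```

```text
t 18.08 pos [0.6309 0.1263 0.1595] F [ 1.3 -0.  -2.3] T [ 0.07 -0.33  1.16] w 0.596 q [-0.11  0.53 -0.25  1.71  0.16  0.92 -1.39]
yaw -55.4 toolx [ 0.005  0.    -1.   ] travel [-0.85  0.07  0.04]
turn x 1.214 rotvec exact level
rotvec [ 1.214 -0.005  0.   ]
```

Moment 1.16 N m after 1.96 rad: at the stop. One more nudge, then release and rise.

>>> apply_moves(travel=[[0.02,0,0],[0.02,0,0],[0,0,0],[0,0,0],[0,0,0],[0,0,0],[0,0,0]], turn=[[0.05,0,0],[0.05,0,0],[0,0,0],[0,0,0],[0,0,0],[0,0,0],[0,0,0]], grip=[0.7,0.7,0,0,0,0,0])

```text
t: 18.67
eef_pos: [0.631, 0.1278, 0.1606]
tool_rot: [0.177, 0.687, 0.176, -0.683]
contact_force: [-0.6, 0.7, 0.9]
gripper_width: 0.998
```

>>> apply_moves(travel=[[-1,0,0],[-2,0,0],[-3,0,0],[-3,0,0],[-2,0,0],[0,0,0],[0,0,0],[0,0,0]], turn=[[0,0,0],[0,0,0],[0,0,0],[0,0,0],[0,0,0],[0,0,0],[0,0,0],[0,0,0]], grip=[0,0,0,0,0,0,0,0])

```text
t: 19.33
eef_pos: [0.6297, 0.1269, 0.2789]
tool_rot: [0.178, 0.686, 0.177, -0.683]
contact_force: [0.4, -1.2, 0.7]
gripper_width: 1.002
```

```bash
python3 - <<'E'
from h import *
to([.6309,.1255,.168],55)
snap('side','s6')
for th in('cap','ink_jar','ink_can','clamp_knob'):
  k=eyes.masks_of(th,'side')
  if k: print(th,k[0]['score'],k[0]['rect'])
for z in(.174,.162): print(z,proj('side',[.6309,.1255,z]))
g=np.hstack([cv2.resize(cv2.imread(f'pics/{n}.png')[190:300,200:300],(400,440)) for n in('s5','s6')]); cv2.imwrite('pics/c6.png',g)
snap('wrist'); k=eyes.masks_of('cap','wrist')[0]; print(k['rect'],proj('wrist',[.6309,.1255,.162]))
E
```

```text
t 19.33 pos [0.6297 0.1269 0.2789] F [ 0.4 -1.2  0.7] T [-0.01  0.01 -0.03] w 1.002 q [-0.12  0.41 -0.24  1.6   0.1   1.14 -1.45]
yaw -61.0 toolx [ 0.005  0.    -1.   ] travel [11.09  0.15  0.02]
turn x 1.117 rotvec exact level
rotvec [ 1.117 -0.006  0.   ]
cap 0.91 [242.0, 221.8, 275.8, 263.2]
ink_jar 0.77 [217.8, 210.6, 246.7, 267.5]
ink_can 0.84 [275.1, 189.2, 305.4, 232.2]
clamp_knob 0.58 [217.7, 209.4, 247.1, 265.8]
0.174 [257.26244819 228.64709388]
0.162 [257.59226845 234.41094661]Traceback (most recent call last):
  File "<stdin>", line 9, in <module>
IndexError: list index out of range
```

View pics/c6.png

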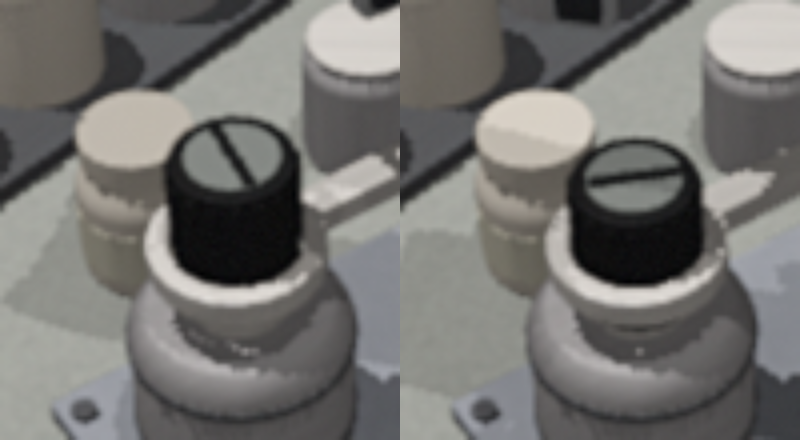

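The cap top sank about 6 px in the side view (5.8 px expected for 12 mm). The ring is still over the neck, and the jar and tin have not moved. The gripper is clear.

```bash
python3 -c "
from h import *
print(bot.hand_in())"
```

```text
the job is handed in; nothing more can be done
None
```

The ink pot is closed and the job is handed in, at about 19.5 s of the 72 s allowed; the hand-in gives no verdict.

**What I did**
- **Knob:** I turned it counter-clockwise to its stop, where the moment reached 0.68 N m at the expected angle, and left it loose. My first grip caught the boss under the bar (26 mm opening), so I let go and gripped the bar 15 mm higher before turning.
- **Arm:** I swung it round with about 2 N until it met its stop at about 14 N. The wrist and side views then showed the cap over the mouth.
- **Cap:** I screwed it clockwise in one bite of about 2 rad, although two or more were expected. At the stop the moment rose to 1.16 N m, against about 0.17 N m while turning.

**Last checks**
- The cap top sank about 6 px in the side view, against 5.8 px expected for the full 12 mm.
- The ring still sat over the pot's neck, the jar and tin had not moved, and the gripper was open and well clear.
- **Failed or disagreed:** in the last side view the clamp-knob detection landed on the jar, and the last wrist check found no cap. The knob's loose position therefore rests on the earlier wrist picture and the stop moment; I did not touch the knob after that.

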